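# Count out three bobbins on the tilting board and pin the cover over them

## Task

Lift the handle of the counting board until a bobbin has run into each of its three pockets, then lower it gently all the way home so that the surplus bobbins roll back into the red channel. Then hang the yellow cover plate on the board's two pins, both holes fully down and flat on the bosses over the filled pockets, and let go. Do not touch the bobbins with the gripper, and leave everything else on the bench where it is.

Things in the scene. Friction and masses are not known exactly. Their poses are not given: they have to be found in the camera images.
- board (a joint): hinge angle (rad) of the counting board, a blue-walled board 232 mm wide, 156 mm long with three parallel lanes, on an aluminium stand 250 x 270 mm. 0 = home on its stop, lanes falling 0.14 rad towards the channel at the handle end. Grows to 0.6 as the handle is lifted: lanes level at 0.14, then falling towards the pockets; at 0.4 the bobbins all run to the pockets within a second
- handle (a point): centre of the board's black handle, a round bar 14 mm thick, 100 mm long along y, 38 mm clear of the board's end wall (whose top is 5 mm above the bar's centre), about 53 mm above the bench at home. It swings up about the hinge; the gripper may stay upright, the bar turns between the pads; axes: x along the lanes from handle to pockets, y across the board, z up (they tilt with the board)
- hinge (a point): on the hinge axis (along y), midway across, below the far, pocket end of the board, 220 mm from the handle. The hinge is free: the board falls home under its own weight (about 5 N at the handle) when let go; axes: x along the lanes from handle to pockets, y across the board, z up (they tilt with the board)
- channel (a point): middle of the channel: the red part of the three lanes, 56 mm long, against the end wall at the handle; the point is 12 mm above the lane floor (bobbin centre height). The lanes' mid lines lie at y = -78, 0, +78 mm, each 64 mm wide; each holds two bobbins here at the start; axes: x along the lanes from handle to pockets, y across the board, z up (they tilt with the board)
- pocket0 (a point): where a bobbin's centre lies when it sits in pocket 0 (lane y = -78 mm): a black slot 26 mm wide along x, 64 mm long, 18 mm deep, at the far end of the lane against the end wall; it takes exactly one bobbin, which then stands 6 mm above the lane floor and stops the next one behind it
- pocket1 (a point): where a bobbin's centre lies when it sits in pocket 1 (lane y = 0 mm): a black slot 26 mm wide along x, 64 mm long, 18 mm deep, at the far end of the lane against the end wall; it takes exactly one bobbin, which then stands 6 mm above the lane floor and stops the next one behind it
- pocket2 (a point): where a bobbin's centre lies when it sits in pocket 2 (lane y = 78 mm): a black slot 26 mm wide along x, 64 mm long, 18 mm deep, at the far end of the lane against the end wall; it takes exactly one bobbin, which then stands 6 mm above the lane floor and stops the next one behind it
- pin0 (a point): foot of steel pin 0 (of two, 78 mm apart along the board's y), on the blue level-topped boss that the cover rests on. Pin 10 mm thick, 22 mm high, its top 8 mm tapering to 4 mm, upright when the board is home; axes: x along the lanes from handle to pockets, y across the board, z up (they tilt with the board)
- pin1 (a point): foot of steel pin 1 (of two, 78 mm apart along the board's y), on the blue level-topped boss that the cover rests on. Pin 10 mm thick, 22 mm high, its top 8 mm tapering to 4 mm, upright when the board is home; axes: x along the lanes from handle to pockets, y across the board, z up (they tilt with the board)
- bobbin0: moulded bobbin, 60 mm long, white flanges 24 mm across, orange core; 40 g; origin at its centre, y along its length; it rolls freely along its lane
- bobbin1: moulded bobbin, 60 mm long, white flanges 24 mm across, orange core; 40 g; origin at its centre, y along its length; it rolls freely along its lane
- bobbin2: moulded bobbin, 60 mm long, white flanges 24 mm across, orange core; 40 g; origin at its centre, y along its length; it rolls freely along its lane
- bobbin3: moulded bobbin, 60 mm long, white flanges 24 mm across, orange core; 40 g; origin at its centre, y along its length; it rolls freely along its lane
- bobbin4: moulded bobbin, 60 mm long, white flanges 24 mm across, orange core; 40 g; origin at its centre, y along its length; it rolls freely along its lane
- bobbin5: moulded bobbin, 60 mm long, white flanges 24 mm across, orange core; 40 g; origin at its centre, y along its length; it rolls freely along its lane
- cover_grip (a point): centre of the black grip rib (14 mm thick along x, 50 mm long along y) that stands 36 mm high in the middle of the yellow cover plate; this point is 26 mm above the plate's underside, 16 mm below the rib's top. The cover is 56 x 200 x 6 mm (200 along y), 0.18 kg, lies flat on the bench at the start and is the same either way round; axes: x across, y along, z up
- hole0 (a point): centre of through hole 0 of the cover, at its underside, 14 mm across, -39 mm from the cover's middle along its y
- hole1 (a point): centre of through hole 1 of the cover, at its underside, 14 mm across, +39 mm from the cover's middle along its y
- case: closed grey instrument case, 85 x 190 x 34 mm; a bystander; origin at the middle of its underside
- loupe: small black loupe, 42 mm across, 40 mm tall; a bystander; origin at the middle of its underside
- marker: pink capped marker standing upright, 22 mm across, 70 mm tall; a bystander; origin at the middle of its underside
- caliper: digital caliper lying flat, 190 mm long; a bystander; origin at the middle of its underside
- housing: white moulded housing, 60 x 90 x 39 mm; a bystander; origin at the middle of its underside
Mind the look-alikes: they are no part of the job. What is shaped like the bobbin2 but black is not meant. What is shaped like the bobbin5 but purple is not meant.

How it is judged:
On the way, in this order (a step that is already met when the one before it is completed fails the run):
1. the board has been lifted and each of the three pockets holds a bobbin (distance between any of bobbin0, bobbin1, bobbin2, bobbin3, bobbin4, bobbin5 and pocket0 below 0.008 m and distance between any of bobbin0, bobbin1, bobbin2, bobbin3, bobbin4, bobbin5 and pocket1 below 0.008 m and distance between any of bobbin0, bobbin1, bobbin2, bobbin3, bobbin4, bobbin5 and pocket2 below 0.008 m), for 0.2 s.
2. the board is back home, the pockets still filled and the other three bobbins in the channel (all of step 1 and (distance between bobbin0 and pocket0 below 0.008 m or distance between bobbin0 and pocket1 below 0.008 m or distance between bobbin0 and pocket2 below 0.008 m or (x of bobbin0 in the frame of channel between -0.034 and 0.034 m and y of bobbin0 in the frame of channel between -0.115 and 0.115 m and z of bobbin0 in the frame of channel between -0.015 and 0.015 m)) and (distance between bobbin1 and pocket0 below 0.008 m or distance between bobbin1 and pocket1 below 0.008 m or distance between bobbin1 and pocket2 below 0.008 m or (x of bobbin1 in the frame of channel between -0.034 and 0.034 m and y of bobbin1 in the frame of channel between -0.115 and 0.115 m and z of bobbin1 in the frame of channel between -0.015 and 0.015 m)) and (distance between bobbin2 and pocket0 below 0.008 m or distance between bobbin2 and pocket1 below 0.008 m or distance between bobbin2 and pocket2 below 0.008 m or (x of bobbin2 in the frame of channel between -0.034 and 0.034 m and y of bobbin2 in the frame of channel between -0.115 and 0.115 m and z of bobbin2 in the frame of channel between -0.015 and 0.015 m)) and (distance between bobbin3 and pocket0 below 0.008 m or distance between bobbin3 and pocket1 below 0.008 m or distance between bobbin3 and pocket2 below 0.008 m or (x of bobbin3 in the frame of channel between -0.034 and 0.034 m and y of bobbin3 in the frame of channel between -0.115 and 0.115 m and z of bobbin3 in the frame of channel between -0.015 and 0.015 m)) and (distance between bobbin4 and pocket0 below 0.008 m or distance between bobbin4 and pocket1 below 0.008 m or distance between bobbin4 and pocket2 below 0.008 m or (x of bobbin4 in the frame of channel between -0.034 and 0.034 m and y of bobbin4 in the frame of channel between -0.115 and 0.115 m and z of bobbin4 in the frame of channel between -0.015 and 0.015 m)) and (distance between bobbin5 and pocket0 below 0.008 m or distance between bobbin5 and pocket1 below 0.008 m or distance between bobbin5 and pocket2 below 0.008 m or (x of bobbin5 in the frame of channel between -0.034 and 0.034 m and y of bobbin5 in the frame of channel between -0.115 and 0.115 m and z of bobbin5 in the frame of channel between -0.015 and 0.015 m)) and value of joint board below 0.02 rad), for 0.2 s.
3. the cover has been picked up (height (world z) of cover_grip above 0.06 m), for 0.1 s.
At the end, for the whole second after the job is handed in: Each pocket holds one bobbin (centre within 8 mm of the pocket point), the other three lie in the channel, the board is home (joint under 0.02 rad), and the cover sits on both pins: each hole's underside centre within 5 mm of a different pin's foot, tilt under 0.06 rad, staying so when released (all of step 2 and ((distance between hole0 and pin0 below 0.005 m and distance between hole1 and pin1 below 0.005 m) or (distance between hole0 and pin1 below 0.005 m and distance between hole1 and pin0 below 0.005 m)) and angle between cover_grip's own z axis and vertical below 0.06 rad); the robot touches nothing.
It fails at once if a bobbin is touched by the gripper (contact force between the fingers and bobbin0 above 0.5 N or contact force between the fingers and bobbin1 above 0.5 N or contact force between the fingers and bobbin2 above 0.5 N or contact force between the fingers and bobbin3 above 0.5 N or contact force between the fingers and bobbin4 above 0.5 N or contact force between the fingers and bobbin5 above 0.5 N).
It fails at once if the board is dropped or slammed down (hinge faster than 2 rad/s downwards) (velocity of joint board below -2 rad/s).
It fails at once if a bystander is moved more than 30 mm (distance of any of case, loupe, marker, caliper, housing from where it was at the start of the episode above 0.03 m).
It also fails if it takes over 64 s, if anything falls off the work surface, if the arm or the gripper's body presses on something with over 40 N, if the wrist force passes 120 N, or if a joint passes its speed limit or range.

## Robot

A 7-joint arm with a two-finger parallel gripper is mounted at the origin on the work surface. World frame = base frame: x ahead of the robot, y to its left, z up, the work surface at z = 0. Lengths are in m, angles in rad, forces in N, time in s.
With the tool pointing down it reaches from about 0.375 to 0.925 m from the base axis. Payload 3.1 kg.
Tool frame: the origin (TCP) lies midway between the tips of the shut fingers; the grasp point (between the pads) lies 19 mm behind it; z points along the fingers, y is the line along which they close (so a half turn about z gives the same grasp; the last joint's range is limited). The gripper opens to 85 mm and grips with 20 to 120 N. Pads are 22 mm wide; open, the fingers measure 114 mm over their backs; the gripper's body (76 mm by 85 mm) begins 54 mm behind the grasp point. The pads swing forward as they close: fully open they stand 13 mm farther back than shut.
Start: joints at [-1.248, 0.383, 0.044, 1.598, -0.018, 1.161, -0.05], TCP at [0.265, 0.593, 0.231] pointing down, gripper open.
Joint ranges: [-2.61, 2.61], [-0.41, 2.15], [-1.48, 1.57], [0, 2.5], [-1.57, 4.71], [0.05, 1.97], [-2.85, 2.85]. Speed limits (rad/s): [2.79, 2.79, 3.14, 3.14, 3.14, 3.14, 3.14].

## Interface

Orientations are given as a 3x3 rotation matrix whose columns are the frame's x, y, z axes.
In Python, from bench import * gives the robot as it stands.
- The arm moves only by the tool servo_tool, never from a script. Its argument "rows" is a list of rows, each an object with "delta_rot": the turn, a rotation vector about the world's x, y, z in degrees, a list of three; "travel": the shift along the world's x, y, z in mm, a list of three; "hand": the opening, from -1 (shut) to 1 (fully open), so that 0 is half open. A call has 1 to 20 rows; each row is the pose to reach, as a shift and turn from the pose commanded when the call began; what a row does not reach only later rows make up. A row lasts 1/8 s, in which the tool goes at most 62.5 mm and 10.7 degrees, less where a joint would pass 70% of its speed; a pose out of reach is approached as far as the arm can. A call with a gripper value outside its range is refused whole. The fingers move at their own pace and stop on an object; "grip_force" is the grip in N (left out, the last holds). Time passes only in rows, so rows that repeat a pose let the fingers close. It gives the time, the measured TCP pose, the force, the opening and the grip force at its end, in the units of the state.
- observe(): the state, without advancing time (a new reading comes with each control period).
- grab_frame(name): name is "scene" or "top" or "wrist"; returns a dict with "img" (420x560x3 uint8, blue, green, red), "fovy" (degrees; the focal length in pixels is half the picture's height over the tangent of half this angle, whatever the lens; pixels are square), "cx", "cy" (the principal point, pixels), "k1" (the pictures are not rectified: a ray, as slopes to the right and down, at radius r is drawn at 1 + k1 r^2 times it, then the intrinsics apply), "origin" and "orientation" of the camera in the world; the wrist camera has in their place "T_tool_cam" (4x4, takes a point from camera to tool coordinates, whose origin is the TCP and whose axes are the flange's). Camera axes: x right, y down, z forward; pixel columns grow to the right and rows downward; lengths in m; the calibration is good to about 2 mm. A picture is of the moment at which its call begins: read the wrist's pose just before it. There is no depth.
- sign_off(): hands the job in; it is judged then, once.
The state is a dict: "time": time; "joints": joint angles; "qd": joint speeds; "joint_efforts": joint torques, N m; "eef_pos": TCP position; "ee_rot": TCP orientation; "force": force on the tool from outside, world axes, zero at the start; "moment": the same for the moment, N m; "width": opening from 0.0 (shut) to 1.0 (fully open); "finger_force": force on a finger pad.
Only numpy, scipy, OpenCV 4.12 (cv2) and the standard library are available. Lean on these libraries where they do the work, as an engineer would, in place of code of your own. Each camera call takes 0.05 s, during which the arm holds its last target. There are 200 camera calls.

## Working session

There is one attempt and no reset: what is moved stays moved. The work goes in short steps, Python scripts to look and compute and a tool call to move; the robot and the scene stay as the last step left them, time stands still between calls to the robot, and variables do not carry over. Pictures are saved under pics/ and viewed, at most 10 in all, crops included, and the job is handed in when it is done.

Besides the shell and the picture viewer there is one more tool, called after "Request:" in YAML: its name, and indented under it one key for each argument. servo_tool: Moves the arm, as the interface text tells. Its arguments: {"type":"object","properties":{"rows":{"type":"array","items":{"type":"object","properties":{"delta_rot":{"type":"array","items":{"type":"number"}},"travel":{"type":"array","items":{"type":"number"}},"hand":{"type":"number"}}}},"grip_force":{"type":"number"}},"required":["rows"]}

```bash
mkdir -p pics; cat > h.py <<'E'
from bench import *
import numpy as np, cv2
def K(f):
    F=210/np.tan(np.radians(f["fovy"])/2); return np.array([[F,0,f["cx"]],[0,F,f["cy"]],[0,0,1.]])
def pose(f,s=None):
    if "origin" in f: return np.array(f["origin"]),np.array(f["orientation"])
    T=np.array(f["T_tool_cam"]);R=np.array(s["ee_rot"]);return R@T[:3,3]+np.array(s["eef_pos"]),R@T[:3,:3]
def ray(f,uv,s=None):
    uv=np.array(uv,float).reshape(-1,1,2)
    n=cv2.undistortPoints(uv,K(f),np.array([f["k1"],0,0,0.]))[:,0]
    o,R=pose(f,s); return o,np.c_[n,np.ones(len(n))]@R.T
def at_z(f,uv,z,s=None):
    o,d=ray(f,uv,s); t=(np.broadcast_to(z,len(d))-o[2])/d[:,2]; return o+d*t[:,None]
def proj(f,P,s=None):
    o,R=pose(f,s); P=np.array(P,float).reshape(-1,3)
    p=(P-o)@R; p=p[:,:2]/p[:,2:]; r=(p**2).sum(1,keepdims=True); p=p*(1+f["k1"]*r)
    k=K(f); return p*k[0,0]+k[:2,2]
E
python3 - <<'E'
from h import *
import pickle
fs={}
for n in ("scene","top"):
    f=grab_frame(n);fs[n]=f;cv2.imwrite(f"pics/{n}0.png",cv2.resize(f["img"],(800,600),interpolation=cv2.INTER_CUBIC))
    print(n,{k:v for k,v in f.items() if k!="img"})
pickle.dump(fs,open("f0.pkl","wb")); s=observe();print(s["eef_pos"],s["ee_rot"],s["time"])
E
```

```text
scene {'fovy': 55.46690159741715, 'cx': 273.7061966736274, 'cy': 206.51192937280044, 'k1': 0.022093180917600843, 'origin': array([1.2259325 , 0.07997345, 0.70105122]), 'orientation': array([[-0.25293201,  0.66673913, -0.70105943],
       [ 0.96735297,  0.18621177, -0.17191104],
       [ 0.0159257 , -0.72165373, -0.692071  ]])}
top {'fovy': 54.040999034780235, 'cx': 277.63105529908927, 'cy': 203.29792781163334, 'k1': -0.056808504127857234, 'origin': array([ 0.38492163, -0.07042217,  1.29729416]), 'orientation': array([[ 0.02370628, -0.98806947,  0.15217336],
       [-0.99960521, -0.02113116,  0.0185175 ],
       [-0.01508097, -0.15255226, -0.98818033]])}
[0.26516222 0.59247847 0.22997665] [[-9.12793919e-01  4.08419488e-01 -8.85208645e-04]
 [ 4.08420423e-01  9.12790964e-01 -2.32675880e-03]
 [-1.42283184e-04 -2.48538857e-03 -9.99996901e-01]] 0.1
```

View pics/top0.png

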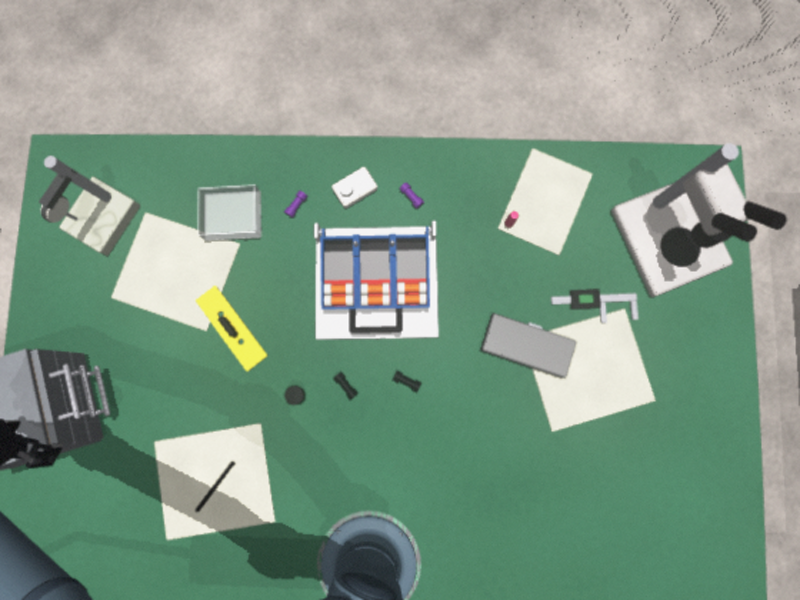

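View pics/scene0.png

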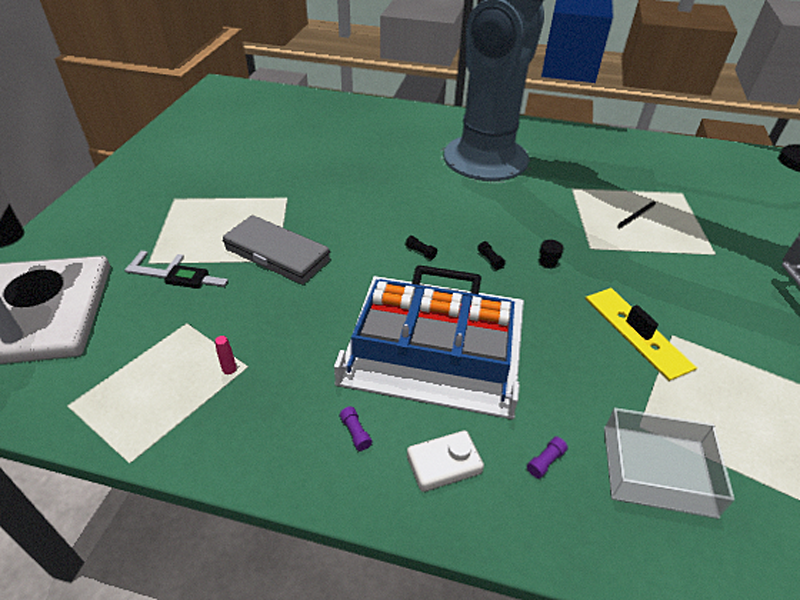

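Lane bobbins are orange/white at top-view (338,292),(375,292),(412,292). The look-alikes are black bobbins at (345,385),(407,381) and purple ones at (296,204),(412,195). The handle is at (375,322), and the yellow cover's rib is at (228,327), with the round black loupe at (295,395) as a distractor. I'll check the choice in a close crop.

```bash
python3 - <<'E'
from h import *
import pickle
f=pickle.load(open("f0.pkl","rb"))
t=f["top"]["img"][150:270,130:320]  # x4
a=cv2.resize(t,None,fx=4.2,fy=4.2,interpolation=cv2.INTER_CUBIC)
cv2.imwrite("pics/crop1.png",a);print(a.shape)
E
```

```text
(504, 798, 3)
```

View pics/crop1.png

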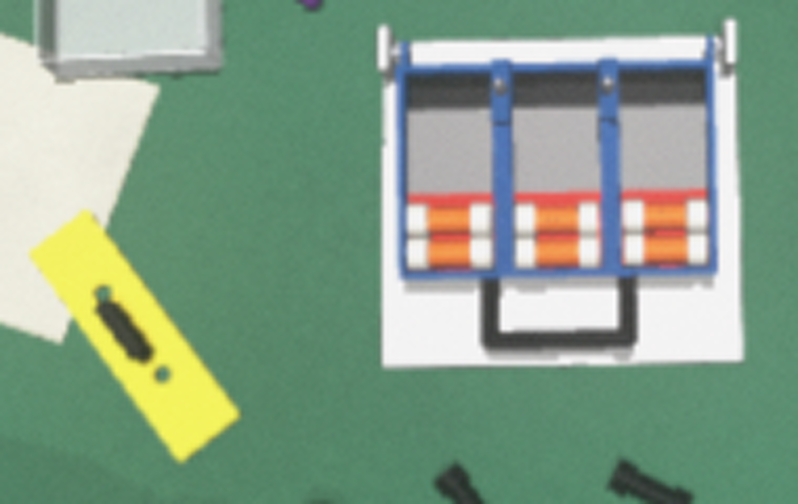

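```bash
python3 - <<'E'
from h import *
import pickle
f=pickle.load(open("f0.pkl","rb"))["top"]
c=lambda L:np.array(L,float)/4.2+[130-.38,150-.38]
b=at_z(f,c([(483,340),(636,337)]),.053);print("bar",b,b.mean(0),np.linalg.norm(b[1]-b[0]))
d=b[0]-b[1];print("bar dir",np.degrees(np.arctan2(d[1],d[0])))
for z in (.08,.1):
    p=at_z(f,c([(502,84),(609,83)]),z);print("pins",z,p,np.linalg.norm(p[1]-p[0]))
k=at_z(f,c([(90,210),(30,253),(240,415),(182,461)]),.006);print("cover",k.mean(0))
e=k[0]-k[2];e2=k[1]-k[3];print(np.degrees([np.arctan2(e[1],e[0]),np.arctan2(e2[1],e2[0])]),np.linalg.norm(e),np.linalg.norm(k[0]-k[1]))
h=at_z(f,c([(103,293),(162,374)]),.006);print("holes",h,h.mean(0),np.linalg.norm(h[0]-h[1]),np.degrees(np.arctan2(*(h[0]-h[1])[1::-1])))
print("stand",at_z(f,c([(383,366),(743,360)]),.0))
print("brackets",at_z(f,c([(384,28),(384,72),(730,22),(730,70)]),.04))
E
```

```text
bar [[ 0.49073022  0.05100288  0.053     ]
 [ 0.49540073 -0.05938202  0.053     ]] [ 0.49306547 -0.00418957  0.053     ] 0.11048366212431221
bar dir 92.42280345708335
pins 0.08 [[ 0.67392282  0.04129016  0.08      ]
 [ 0.67618936 -0.03601751  0.08      ]] 0.07734089298795005
pins 0.1 [[ 0.66917456  0.03945474  0.1       ]
 [ 0.67140387 -0.03658278  0.1       ]] 0.07607019120330076
cover [0.49326267 0.31959555 0.006     ]
[39.18788717 39.50102781] 0.19712562822750238 0.05583498950035734
holes [[0.52353371 0.34586553 0.006     ]
 [0.46337735 0.29671238 0.006     ]] [0.49345553 0.32128896 0.006     ] 0.07768410590028456 39.25190702163655
stand [[ 0.47389443  0.13086898  0.        ]
 [ 0.48459707 -0.13950492  0.        ]]
brackets [[ 0.72488585  0.13535743  0.04      ]
 [ 0.69093626  0.13378419  0.04      ]
 [ 0.734482   -0.12438666  0.04      ]
 [ 0.69753981 -0.12488293  0.04      ]]
```

Request:
servo_tool:
  rows:
    - {"travel": [228, -597, -60], "delta_rot": [0, 0, -64], "hand": -0.1}
    - {"travel": [228, -597, -60], "delta_rot": [0, 0, -64], "hand": -0.1}
    - {"travel": [228, -597, -60], "delta_rot": [0, 0, -64], "hand": -0.1}
    - {"travel": [228, -597, -60], "delta_rot": [0, 0, -64], "hand": -0.1}
    - {"travel": [228, -597, -60], "delta_rot": [0, 0, -64], "hand": -0.1}
    - {"travel": [228, -597, -60], "delta_rot": [0, 0, -64], "hand": -0.1}
    - {"travel": [228, -597, -60], "delta_rot": [0, 0, -64], "hand": -0.1}
    - {"travel": [228, -597, -60], "delta_rot": [0, 0, -64], "hand": -0.1}
    - {"travel": [228, -597, -60], "delta_rot": [0, 0, -64], "hand": -0.1}
    - {"travel": [228, -597, -60], "delta_rot": [0, 0, -64], "hand": -0.1}
    - {"travel": [228, -597, -60], "delta_rot": [0, 0, -64], "hand": -0.1}
    - {"travel": [228, -597, -60], "delta_rot": [0, 0, -64], "hand": -0.1}
    - {"travel": [228, -597, -60], "delta_rot": [0, 0, -64], "hand": -0.1}
    - {"travel": [228, -597, -60], "delta_rot": [0, 0, -64], "hand": -0.1}

```text
time: 1.85
eef_pos: [0.4931, -0.0017, 0.1712]
ee_rot: [[-0.036, 0.999, -0.0], [0.999, 0.036, 0.001], [0.001, -0.0, -1.0]]
force: [0.2, 0.7, -0.3]
width: 0.454
finger_force: 0.0
```

```bash
python3 - <<'E'
from h import *
import pickle
s=observe();f=grab_frame("wrist");pickle.dump((s,f),open("w1.pkl","wb"))
print(s["eef_pos"],s["ee_rot"],s["joints"],s["width"],s["force"],f["fovy"],f["T_tool_cam"])
print(proj(f,[[.493,-.004,.053],[.712,0,.04],[.672,.040,.09],[.672,-.037,.09]],s))
cv2.imwrite("pics/w1.png",cv2.resize(f["img"],(800,600),interpolation=cv2.INTER_CUBIC))
E
```

```text
[ 0.49310245 -0.00173258  0.17115668] [[-3.64147583e-02  9.99336653e-01 -4.68194634e-04]
 [ 9.99336478e-01  3.64150978e-02  7.38207026e-04]
 [ 7.54766692e-04 -4.41002346e-04 -9.99999618e-01]] [-0.63842231  0.16876698  0.61104368  2.0498595  -0.11909417  0.95686883
  0.07120534] 0.45363364418311963 [ 0.22699008  0.65021312 -0.28916998] 64.40800725274278 [[-2.02493283e-04 -9.62524666e-01 -2.71194076e-01  6.87080311e-02]
 [ 9.99999371e-01  1.04316805e-04 -1.11691471e-03  5.81394239e-04]
 [ 1.10334806e-03 -2.71194131e-01  9.62524039e-01 -1.41775981e-01]
 [ 0.00000000e+00  0.00000000e+00  0.00000000e+00  1.00000000e+00]]
[[275.72423426 209.89006382]
 [531.9991204  210.45505932]
 [542.47392054 170.91485394]
 [516.34248756 274.77456011]]
```

View pics/w1.png

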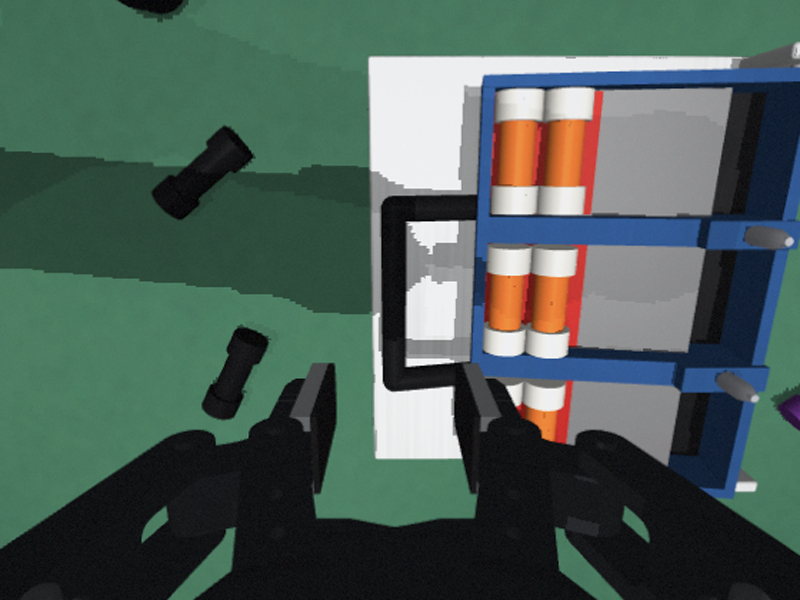

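```bash
python3 - <<'E'
from h import *
import pickle
from scipy.optimize import least_squares
s,f=pickle.load(open("w1.pkl","rb"));F=pickle.load(open("f0.pkl","rb"));t=F["top"]
w=lambda L:np.array(L,float)*.7-.15
b=at_z(f,w([(394,198),(394,388)]),.053,s);print(b,b.mean(0))
c=lambda L:np.array(L,float)/4.2+[129.62,149.62]
for foot,top,tp in (((745,236),(788,240),(502,84)),((722,380),(755,398),(609,83))):
    r=lambda p:np.r_[(proj(f,[p,p+[0,0,.022]],s)-w([foot,top])).ravel(),(proj(t,[p+[0,0,.011]])-c([tp])).ravel()]
    q=least_squares(r,[.67,0,.08]);print("pin",q.x,q.fun.round(1))
E
```

```text
[[ 0.490921    0.0524475   0.053     ]
 [ 0.4948841  -0.05836904  0.053     ]] [ 0.49290255 -0.00296077  0.053     ]
pin [0.66756574 0.04276314 0.07814574] [ 3.2 -0.8 -2.7  0.9 -0.8  1.3]
pin [ 0.67305686 -0.03553687  0.0771381 ] [ 1.5 -0.2 -1.3  0.3 -0.2  0.4]
```

Request:
servo_tool:
  grip_force: 30
  rows:
    - {"travel": [0, -1, -60], "hand": -0.1}
    - {"travel": [0, -1, -120], "hand": -0.1}
    - {"travel": [0, -1, -136], "hand": -0.1}
    - {"travel": [0, -1, -136], "hand": -0.1}
    - {"travel": [0, -1, -136], "hand": -1}
    - {"travel": [0, -1, -136], "hand": -1}
    - {"travel": [0, -1, -136], "hand": -1}
    - {"travel": [0, -1, -136], "hand": -1}

```text
schema error: expected keys delta_rot, travel, hand
```

Request:
servo_tool:
  grip_force: 30
  rows:
    - {"travel": [0, -1, -60], "delta_rot": [0, 0, 0], "hand": -0.1}
    - {"travel": [0, -1, -120], "delta_rot": [0, 0, 0], "hand": -0.1}
    - {"travel": [0, -1, -136], "delta_rot": [0, 0, 0], "hand": -0.1}
    - {"travel": [0, -1, -136], "delta_rot": [0, 0, 0], "hand": -0.1}
    - {"travel": [0, -1, -136], "delta_rot": [0, 0, 0], "hand": -1}
    - {"travel": [0, -1, -136], "delta_rot": [0, 0, 0], "hand": -1}
    - {"travel": [0, -1, -136], "delta_rot": [0, 0, 0], "hand": -1}
    - {"travel": [0, -1, -136], "delta_rot": [0, 0, 0], "hand": -1}

```text
time: 2.9
eef_pos: [0.4925, -0.0045, 0.0371]
ee_rot: [[-0.033, 0.999, -0.002], [0.999, 0.033, 0.002], [0.002, -0.002, -1.0]]
force: [-4.8, -0.7, 5.1]
width: 0.151
finger_force: 29.2
```

Request:
servo_tool:
  rows:
    - {"travel": [1, 0, 10], "delta_rot": [0, 0, 0], "hand": -1}
    - {"travel": [2, 0, 20], "delta_rot": [0, 0, 0], "hand": -1}
    - {"travel": [4, 0, 30], "delta_rot": [0, 0, 0], "hand": -1}
    - {"travel": [6, 0, 40], "delta_rot": [0, 0, 0], "hand": -1}
    - {"travel": [6, 0, 40], "delta_rot": [0, 0, 0], "hand": -1}

```text
time: 3.52
eef_pos: [0.499, -0.0043, 0.0759]
ee_rot: [[-0.033, 0.999, -0.001], [0.999, 0.033, 0.001], [0.001, -0.001, -1.0]]
force: [-5.1, 1.0, -3.8]
width: 0.154
finger_force: 29.6
```

Request:
servo_tool:
  rows:
    - {"travel": [3, 0, 10], "delta_rot": [0, 0, 0], "hand": -1}
    - {"travel": [7, 0, 20], "delta_rot": [0, 0, 0], "hand": -1}
    - {"travel": [11, 0, 30], "delta_rot": [0, 0, 0], "hand": -1}
    - {"travel": [16, 0, 40], "delta_rot": [0, 0, 0], "hand": -1}
    - {"travel": [21, 0, 50], "delta_rot": [0, 0, 0], "hand": -1}
    - {"travel": [22, 0, 52], "delta_rot": [0, 0, 0], "hand": -1}
    - {"travel": [22, 0, 52], "delta_rot": [0, 0, 0], "hand": -1}
    - {"travel": [22, 0, 52], "delta_rot": [0, 0, 0], "hand": -1}
    - {"travel": [22, 0, 52], "delta_rot": [0, 0, 0], "hand": -1}
    - {"travel": [22, 0, 52], "delta_rot": [0, 0, 0], "hand": -1}
    - {"travel": [22, 0, 52], "delta_rot": [0, 0, 0], "hand": -1}
    - {"travel": [22, 0, 52], "delta_rot": [0, 0, 0], "hand": -1}
    - {"travel": [22, 0, 52], "delta_rot": [0, 0, 0], "hand": -1}
    - {"travel": [22, 0, 52], "delta_rot": [0, 0, 0], "hand": -1}
    - {"travel": [22, 0, 52], "delta_rot": [0, 0, 0], "hand": -1}

```text
time: 5.4
eef_pos: [0.519, -0.0035, 0.1275]
ee_rot: [[-0.033, 0.999, -0.006], [0.999, 0.033, 0.002], [0.003, -0.006, -1.0]]
force: [-8.9, 3.5, 1.4]
width: 0.15
finger_force: 29.6
```

```bash
python3 - <<'E'
from h import *
f=grab_frame("scene")
a=f["img"][140:310,210:410];cv2.imwrite("pics/s2.png",cv2.resize(a,None,fx=3.5,fy=3.5,interpolation=cv2.INTER_CUBIC))
E
```

```text
(no output)
```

View pics/s2.png

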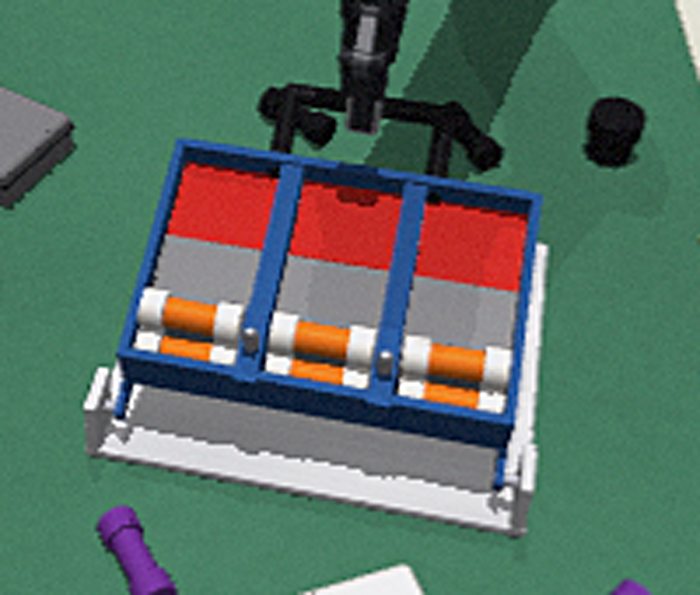

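All three pockets are filled, at crop (190,347), (317,371) and (450,395), with one surplus bobbin behind each. Next I'll lower the board gently.

Request:
servo_tool:
  rows:
    - {"travel": [-4, 0, -8], "delta_rot": [0, 0, 0], "hand": -1}
    - {"travel": [-8, 0, -16], "delta_rot": [0, 0, 0], "hand": -1}
    - {"travel": [-12, 0, -24], "delta_rot": [0, 0, 0], "hand": -1}
    - {"travel": [-15, 0, -32], "delta_rot": [0, 0, 0], "hand": -1}
    - {"travel": [-18, 0, -40], "delta_rot": [0, 0, 0], "hand": -1}
    - {"travel": [-20, 0, -48], "delta_rot": [0, 0, 0], "hand": -1}
    - {"travel": [-22, 0, -55], "delta_rot": [0, 0, 0], "hand": -1}
    - {"travel": [-24, 0, -62], "delta_rot": [0, 0, 0], "hand": -1}
    - {"travel": [-25, 0, -69], "delta_rot": [0, 0, 0], "hand": -1}
    - {"travel": [-26, 0, -76], "delta_rot": [0, 0, 0], "hand": -1}
    - {"travel": [-27, 0, -82], "delta_rot": [0, 0, 0], "hand": -1}
    - {"travel": [-28, 0, -87], "delta_rot": [0, 0, 0], "hand": -1}
    - {"travel": [-28, 0, -90], "delta_rot": [0, 0, 0], "hand": -1}
    - {"travel": [-28, 0, -93], "delta_rot": [0, 0, 0], "hand": -1}
    - {"travel": [-28, 0, -93], "delta_rot": [0, 0, 0], "hand": -1}
    - {"travel": [-28, 0, -93], "delta_rot": [0, 0, 0], "hand": -1}
    - {"travel": [-28, 0, -93], "delta_rot": [0, 0, 0], "hand": -0.2}
    - {"travel": [-28, 0, -93], "delta_rot": [0, 0, 0], "hand": -0.2}
    - {"travel": [-28, 0, -93], "delta_rot": [0, 0, 0], "hand": -0.2}

```text
time: 7.82
eef_pos: [0.4956, -0.0049, 0.0351]
ee_rot: [[-0.033, 0.999, 0.004], [0.999, 0.033, -0.0], [-0.0, 0.004, -1.0]]
force: [-0.3, -0.8, -0.9]
width: 0.402
finger_force: 0.0
```

Request:
servo_tool:
  rows:
    - {"travel": [0, 0, 60], "delta_rot": [0, 0, 0], "hand": -0.2}
    - {"travel": [0, 0, 120], "delta_rot": [0, 0, 0], "hand": -0.2}
    - {"travel": [40, -10, 165], "delta_rot": [0, 0, 0], "hand": -0.2}
    - {"travel": [95, -15, 185], "delta_rot": [0, 0, 0], "hand": -0.2}
    - {"travel": [155, -15, 185], "delta_rot": [0, 0, 0], "hand": -0.2}
    - {"travel": [165, -15, 185], "delta_rot": [0, 0, 0], "hand": -0.2}
    - {"travel": [165, -15, 185], "delta_rot": [0, 0, 0], "hand": -0.2}
    - {"travel": [165, -15, 185], "delta_rot": [0, 0, 0], "hand": -0.2}
    - {"travel": [165, -15, 185], "delta_rot": [0, 0, 0], "hand": -0.2}

```text
time: 8.95
eef_pos: [0.6573, -0.02, 0.2196]
ee_rot: [[-0.032, 0.999, -0.0], [0.999, 0.032, 0.001], [0.001, -0.0, -1.0]]
force: [0.0, 0.1, -0.3]
width: 0.397
finger_force: 0.0
```

```bash
python3 - <<'E'
from h import *
import pickle
s=observe();f=grab_frame("wrist");pickle.dump((s,f),open("w2.pkl","wb"))
print(s["eef_pos"],s["time"],proj(f,[[.6676,.0427,.078],[.673,-.0355,.078]],s)/.7)
cv2.imwrite("pics/w2.png",cv2.resize(f["img"],(800,600),interpolation=cv2.INTER_CUBIC))
E
```

```text
[ 0.65731241 -0.01995915  0.21963785] 8.95 [[415.52795585 181.25239238]
 [418.70004445 311.35461492]]
```

View pics/w2.png

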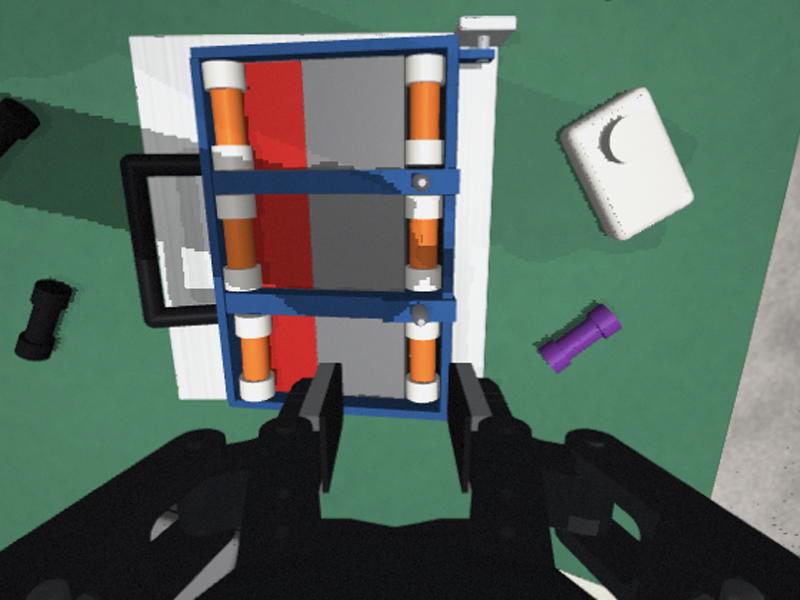

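The three surplus bobbins are back in the red channel at (230,115), (238,243) and (257,358), and the pockets are filled. The pins are near (421,182) and (420,314). I'll zoom in on them.

```bash
python3 - <<'E'
from h import *
import pickle
s,f=pickle.load(open("w2.pkl","rb"))
a=f["img"][110:236,270:326];a=cv2.resize(a,None,fx=8,fy=8,interpolation=cv2.INTER_CUBIC)
a=np.hstack([a[:400],a[-400:]]);cv2.imwrite("pics/c2.png",a);print(a.shape)
E
```

```text
(400, 896, 3)
```

View pics/c2.png

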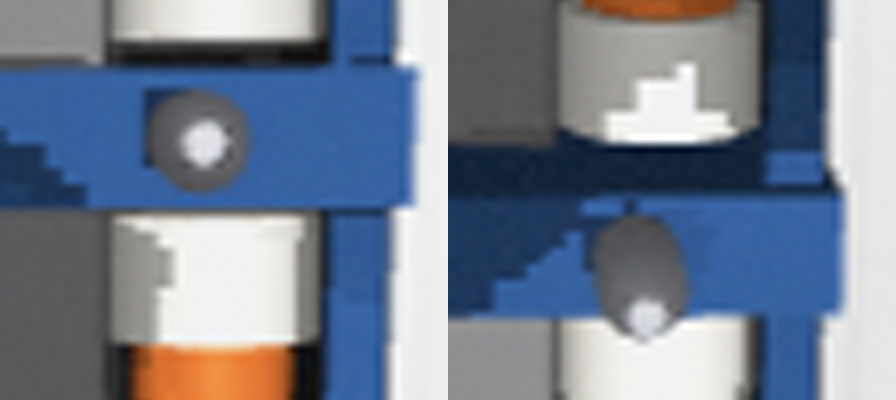

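```bash
python3 - <<'E'
from h import *
import pickle
from scipy.optimize import least_squares
s1,f1=pickle.load(open("w1.pkl","rb"));s2,f2=pickle.load(open("w2.pkl","rb"));t=pickle.load(open("f0.pkl","rb"))["top"]
w=lambda L:np.array(L,float)*.7-.15
e=lambda L:np.array(L,float)/8+[270-.44,110-.44]
P=[]
for tf,tt,foot,top in (((745,236),(788,240),(196,140),(206,143)),((722,380),(755,398),(191,869),(200,926))):
    r=lambda p:np.r_[.3*(proj(f1,[p,p+[0,0,.022]],s1)-w([tf,tt])).ravel(),(proj(f2,[p,p+[0,0,.022]],s2)-e([foot,top])).ravel()]
    q=least_squares(r,[.67,0,.08]);print("pin",q.x,q.fun.round(1));P.append(q.x)
    for z in(.074,.078,.082):print(z,at_z(f2,e([top]),z+.022,s2))
d=P[0]-P[1];print(np.linalg.norm(d),np.degrees(np.arctan2(d[1],d[0])),(P[0]+P[1])/2)
E
```

```text
pin [0.67031123 0.04265766 0.07463535] [ 1.  -0.3 -0.8  0.1 -0.1 -0.1  0.1  0.2]
0.074 [[0.67029075 0.04276778 0.096     ]]
0.078 [[0.670071   0.04285566 0.1       ]]
0.082 [[0.66985124 0.04294353 0.104     ]]
pin [ 0.67331018 -0.03582059  0.07679579] [ 0.4 -0.  -0.4  0.1 -0.1 -0.3  0.1  0.2]
0.074 [[ 0.6734241  -0.03653604  0.096     ]]
0.078 [[ 0.67315714 -0.03525329  0.1       ]]
0.082 [[ 0.67289017 -0.03397054  0.104     ]]
0.07856524615166262 92.18842735317546 [0.67181071 0.00341853 0.07571557]
```

Request:
servo_tool:
  rows:
    - {"travel": [-28, 57, 0], "delta_rot": [0, 0, -9], "hand": -0.2}
    - {"travel": [-55, 114, 0], "delta_rot": [0, 0, -18], "hand": -0.2}
    - {"travel": [-82, 171, 0], "delta_rot": [0, 0, -27], "hand": -0.2}
    - {"travel": [-110, 228, -20], "delta_rot": [0, 0, -36], "hand": -0.2}
    - {"travel": [-137, 285, -40], "delta_rot": [0, 0, -45], "hand": -0.2}
    - {"travel": [-164, 340, -70], "delta_rot": [0, 0, -52.6], "hand": -0.2}
    - {"travel": [-164, 340, -70], "delta_rot": [0, 0, -52.6], "hand": -0.2}
    - {"travel": [-164, 340, -70], "delta_rot": [0, 0, -52.6], "hand": -0.2}
    - {"travel": [-164, 340, -70], "delta_rot": [0, 0, -52.6], "hand": -0.2}

```text
time: 10.12
eef_pos: [0.4965, 0.3178, 0.1505]
ee_rot: [[0.776, 0.631, 0.002], [0.631, -0.776, 0.0], [0.002, 0.001, -1.0]]
force: [0.2, 0.1, 0.4]
width: 0.399
finger_force: 0.0
```

```bash
python3 - <<'E'
from h import *
import pickle
s=observe();f=grab_frame("wrist");pickle.dump((s,f),open("w3.pkl","wb"))
print(s["eef_pos"],s["ee_rot"],s["joints"],s["time"])
cv2.imwrite("pics/w3.png",cv2.resize(f["img"],(800,600),interpolation=cv2.INTER_CUBIC))
E
```

```text
[0.49645555 0.3178134  0.15047678] [[ 7.76104114e-01  6.30601219e-01  2.12297264e-03]
 [ 6.30602357e-01 -7.76106075e-01  1.66844587e-04]
 [ 1.75286436e-03  1.20926278e-03 -9.99997733e-01]] [-1.22097579  0.42906534  0.7180269   1.8478185  -0.33319478  0.98631015
 -1.24997142] 10.125
```

View pics/w3.png

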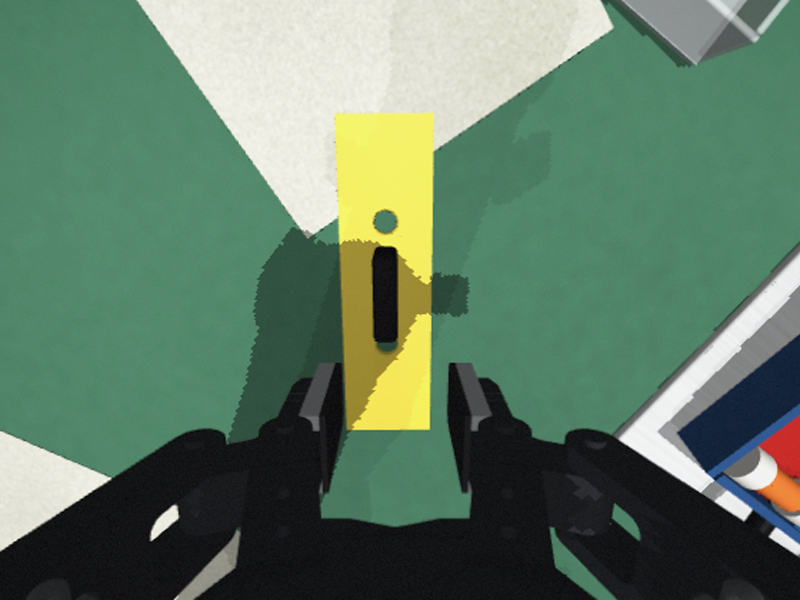

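The cover is seen nearly straight: its corners are (335,114), (434,114), (430,430) and (346,431), with a hole at (386,222) and the rib top centred near (385,294).

```bash
python3 - <<'E'
from h import *
import pickle
s,f=pickle.load(open("w3.pkl","rb"))
w=lambda L:np.array(L,float)*.7-.15
k=at_z(f,w([(335,114),(434,114),(347,431),(430,430)]),.006,s)
print("mid",k.mean(0),np.linalg.norm(k[0]-k[2]),np.linalg.norm(k[0]-k[1]))
u=k[:2].mean(0)-k[2:].mean(0);print("ang",np.degrees(np.arctan2(u[1],u[0])))
h=at_z(f,w([(386,222)]),.006,s)[0];a=np.arctan2(u[1],u[0]);print("mid from hole",h-.039*np.array([np.cos(a),np.sin(a),0]))
r=at_z(f,w([(385.5,247),(385.5,340)]),.042,s);print("rib",r,r.mean(0))
y=np.array(s["ee_rot"])[:,1];print("tool y",np.degrees(np.arctan2(y[1],y[0])))
E
```

```text
mid [0.4930894  0.32116679 0.006     ] 0.2002546693321491 0.05571610579993264
ang 39.52085278861114
mid from hole [0.49362712 0.32149366 0.006     ]
rib [[0.51665005 0.34017273 0.042     ]
 [0.47599335 0.30750728 0.042     ]] [0.4963217  0.32384001 0.042     ]
tool y -50.90547262597661
```

Request:
servo_tool:
  grip_force: 60
  rows:
    - {"travel": [0, 1, -60], "delta_rot": [0, 0, 0.3], "hand": -0.2}
    - {"travel": [0, 1, -110], "delta_rot": [0, 0, 0.3], "hand": -0.2}
    - {"travel": [0, 1, -137], "delta_rot": [0, 0, 0.3], "hand": -0.2}
    - {"travel": [0, 1, -137], "delta_rot": [0, 0, 0.3], "hand": -0.2}
    - {"travel": [0, 1, -137], "delta_rot": [0, 0, 0.3], "hand": -0.2}

```text
time: 10.8
eef_pos: [0.4968, 0.3207, 0.0141]
ee_rot: [[0.772, 0.636, 0.003], [0.636, -0.772, 0.001], [0.003, 0.001, -1.0]]
force: [-0.1, 0.8, -0.6]
width: 0.399
finger_force: 0.0
```

Request:
servo_tool:
  grip_force: 60
  rows:
    - {"travel": [-3, 1, -2], "delta_rot": [0, 0, 0], "hand": -0.2}
    - {"travel": [-3, 1, -2], "delta_rot": [0, 0, 0], "hand": -0.2}
    - {"travel": [-3, 1, -2], "delta_rot": [0, 0, 0], "hand": -1}
    - {"travel": [-3, 1, -2], "delta_rot": [0, 0, 0], "hand": -1}
    - {"travel": [-3, 1, -2], "delta_rot": [0, 0, 0], "hand": -1}
    - {"travel": [-3, 1, -2], "delta_rot": [0, 0, 0], "hand": -1}

```text
time: 11.55
eef_pos: [0.4921, 0.3227, 0.0111]
ee_rot: [[0.771, 0.637, 0.001], [0.637, -0.771, 0.001], [0.001, -0.0, -1.0]]
force: [-0.6, -0.6, 6.5]
width: 0.15
finger_force: 59.6
```

Request:
servo_tool:
  rows:
    - {"travel": [0, 0, 40], "delta_rot": [0, 0, 0], "hand": -1}
    - {"travel": [0, 0, 90], "delta_rot": [0, 0, 0], "hand": -1}
    - {"travel": [0, 0, 140], "delta_rot": [0, 0, 0], "hand": -1}
    - {"travel": [20, -36, 150], "delta_rot": [0, 0, 6], "hand": -1}
    - {"travel": [50, -90, 150], "delta_rot": [0, 0, 15], "hand": -1}
    - {"travel": [80, -144, 150], "delta_rot": [0, 0, 24], "hand": -1}
    - {"travel": [110, -198, 150], "delta_rot": [0, 0, 33], "hand": -1}
    - {"travel": [140, -250, 150], "delta_rot": [0, 0, 42], "hand": -1}
    - {"travel": [165, -292, 150], "delta_rot": [0, 0, 49], "hand": -1}
    - {"travel": [180, -319, 150], "delta_rot": [0, 0, 52.6], "hand": -1}
    - {"travel": [180, -319, 150], "delta_rot": [0, 0, 52.6], "hand": -1}
    - {"travel": [180, -319, 140], "delta_rot": [0, 0, 52.6], "hand": -1}
    - {"travel": [180, -319, 120], "delta_rot": [0, 0, 52.6], "hand": -1}
    - {"travel": [180, -319, 120], "delta_rot": [0, 0, 52.6], "hand": -1}
    - {"travel": [180, -319, 120], "delta_rot": [0, 0, 52.6], "hand": -1}
    - {"travel": [180, -319, 120], "delta_rot": [0, 0, 52.6], "hand": -1}

```text
time: 13.55
eef_pos: [0.672, 0.0035, 0.1309]
ee_rot: [[-0.039, 0.999, 0.001], [0.999, 0.039, -0.0], [-0.0, 0.001, -1.0]]
force: [1.2, -0.1, -2.4]
width: 0.154
finger_force: 58.9
```

```bash
python3 - <<'E'
from h import *
import pickle
s=observe();f=grab_frame("wrist");pickle.dump((s,f),open("w4.pkl","wb"))
R=np.array(s["ee_rot"]);y=R[:,1]
print(s["eef_pos"],R[:,2],np.degrees(np.arctan2(y[1],y[0])),s["force"],s["time"],s["width"])
cv2.imwrite("pics/w4.png",cv2.resize(f["img"],(800,600),interpolation=cv2.INTER_CUBIC))
E
```

```text
[0.67201764 0.00352476 0.13089657] [ 1.27186119e-03 -5.79891093e-06 -9.99999191e-01] 2.2143868944718115 [ 1.16042837 -0.06696829 -2.37763718] 13.55 0.1541484534969499
```

View pics/w4.png

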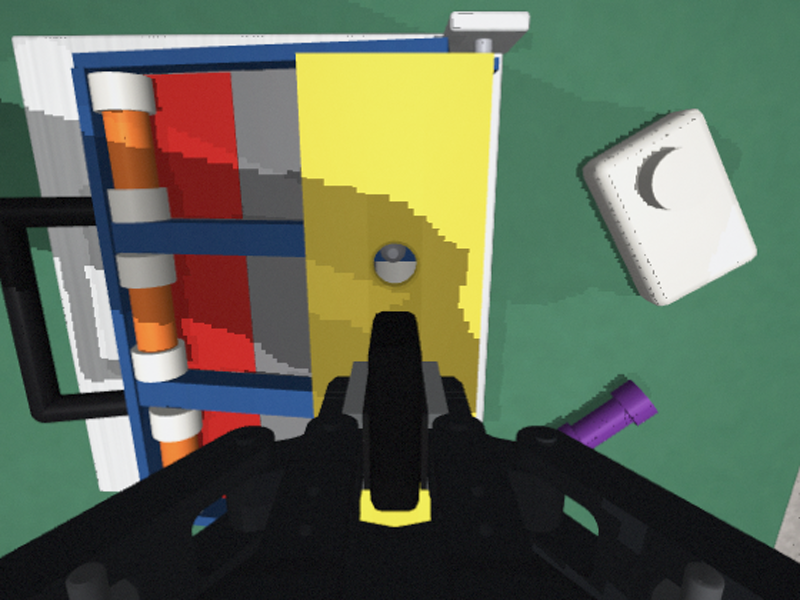

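The cover is held straight. The hole is at (395,263), with the pin's tip visible inside it at about (393,254).

```bash
python3 - <<'E'
from h import *
import pickle
s,f=pickle.load(open("w4.pkl","rb"))
w=lambda L:np.array(L,float)*.7-.15
h=at_z(f,w([(395,263)]),.126,s)[0];p=at_z(f,w([(393,254)]),.098,s)[0]
print(h,p,p-h, h-np.array([.672,.0035,0]))
k=at_z(f,w([(296,54),(494,54)]),.126,s);print(k, k.mean(0), np.linalg.norm(k[0]-k[1]))
E
```

```text
[0.67091805 0.04412558 0.126     ] [0.67026872 0.04211451 0.098     ] [-0.00064933 -0.00201107 -0.028     ] [-0.00108195  0.04062558  0.126     ]
[[0.64095512 0.10238266 0.126     ]
 [0.69630836 0.10451408 0.126     ]] [0.66863174 0.10344837 0.126     ] 0.055394261945149285
```

Request:
servo_tool:
  rows:
    - {"travel": [-0.5, -1, -10], "delta_rot": [0, 0, 0], "hand": -1}
    - {"travel": [-0.5, -1, -20], "delta_rot": [0, 0, 0], "hand": -1}
    - {"travel": [-0.5, -1, -26], "delta_rot": [0, 0, 0], "hand": -1}
    - {"travel": [-0.5, -1, -30], "delta_rot": [0, 0, 0], "hand": -1}
    - {"travel": [-0.5, -1, -34], "delta_rot": [0, 0, 0], "hand": -1}
    - {"travel": [-0.5, -1, -34], "delta_rot": [0, 0, 0], "hand": -1}

```text
time: 14.35
eef_pos: [0.6708, 0.0023, 0.096]
ee_rot: [[-0.038, 0.999, -0.001], [0.999, 0.038, -0.0], [-0.0, -0.001, -1.0]]
force: [1.1, -0.3, -1.6]
width: 0.156
finger_force: 58.9
```

Request:
servo_tool:
  rows:
    - {"travel": [0, 0, -3], "delta_rot": [0, 0, 0], "hand": -1}
    - {"travel": [0, 0, -6], "delta_rot": [0, 0, 0], "hand": -1}
    - {"travel": [0, 0, -8], "delta_rot": [0, 0, 0], "hand": -1}
    - {"travel": [0, 0, -8], "delta_rot": [0, 0, 0], "hand": -1}

```text
time: 14.85
eef_pos: [0.6713, 0.0023, 0.0901]
ee_rot: [[-0.038, 0.999, 0.0], [0.999, 0.038, 0.001], [0.001, 0.0, -1.0]]
force: [-3.3, 0.0, 6.3]
width: 0.151
finger_force: 60.1
```

Request:
servo_tool:
  rows:
    - {"travel": [0, 0, -3], "delta_rot": [0, 0, 0], "hand": -1}
    - {"travel": [0, 0, -3], "delta_rot": [0, 0, 0], "hand": -1}

```text
time: 15.1
eef_pos: [0.6714, 0.0023, 0.09]
ee_rot: [[-0.038, 0.999, -0.0], [0.999, 0.038, 0.002], [0.002, -0.0, -1.0]]
force: [-8.7, 0.8, 17.1]
width: 0.159
finger_force: 61.9
```

Request:
servo_tool:
  rows:
    - {"travel": [0, 0, 3], "delta_rot": [0, 0, 0], "hand": -1}
    - {"travel": [0, 0, 4], "delta_rot": [0, 0, 0], "hand": -0.4}
    - {"travel": [0, 0, 4], "delta_rot": [0, 0, 0], "hand": -0.4}
    - {"travel": [0, 0, 4], "delta_rot": [0, 0, 0], "hand": -0.4}
    - {"travel": [0, 0, 20], "delta_rot": [0, 0, 0], "hand": -0.4}
    - {"travel": [0, 0, 70], "delta_rot": [0, 0, 0], "hand": -0.4}
    - {"travel": [0, 0, 130], "delta_rot": [0, 0, 0], "hand": -0.4}
    - {"travel": [0, -30, 160], "delta_rot": [0, 0, 0], "hand": -0.4}
    - {"travel": [0, -30, 160], "delta_rot": [0, 0, 0], "hand": -0.4}
    - {"travel": [0, -30, 160], "delta_rot": [0, 0, 0], "hand": -0.4}
    - {"travel": [0, -30, 160], "delta_rot": [0, 0, 0], "hand": -0.4}

```text
time: 16.48
eef_pos: [0.6699, -0.0256, 0.2431]
ee_rot: [[-0.04, 0.999, -0.004], [0.999, 0.04, 0.001], [0.001, -0.004, -1.0]]
force: [0.1, -0.6, -1.0]
width: 0.299
finger_force: 0.0
```

```bash
python3 - <<'E'
from h import *
s=observe();f=grab_frame("wrist");g=grab_frame("scene")
print(s["eef_pos"],s["force"],s["time"])
a=cv2.resize(f["img"],(480,360));b=cv2.resize(g["img"][160:290,230:390],None,fx=2.9,fy=2.9)
b=b[:360,:320] if b.shape[1]>320 and False else cv2.resize(g["img"][175:285,240:380],(320,251))
c=np.zeros((360,800,3),np.uint8);c[:,:480]=a;c[:251,480:]=b
cv2.imwrite("pics/end.png",c)
E
```

```text
[ 0.66989817 -0.02560284  0.24309265] [ 0.1103882  -0.57512245 -1.00709484] 16.475
```

View pics/end.png

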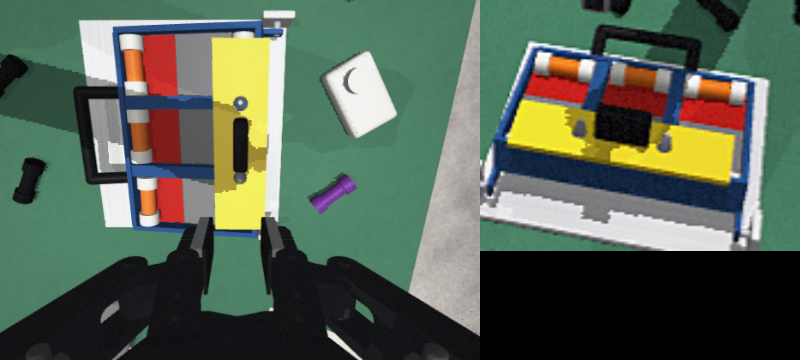

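The cover sits flat with both pins through its holes at (240,103) and (240,178). The surplus bobbins are in the channel and the gripper is clear.

```bash
python3 -c "
from bench import *
print(sign_off())"
```

```text
the job is handed in; nothing more can be done
None
```

I've handed the job in: all three pockets are filled, the surplus bobbins are back in the red channel, and the cover looks flat on both pins in the last pictures; the hand-in gave no verdict.

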